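# Set the telescopic leg to its ring and close the cam lever, holding it

## Robot

A 6-joint arm with a two-finger parallel gripper is mounted at the origin on a cart in front of the work surface, level with it; the furniture and walls round the work are solid. World frame = base frame: x ahead of the robot, y to its left, z up, the work surface at z = 0. Lengths are in m, angles in rad, forces in N, time in s.
With the tool pointing down it reaches from about 0.3 to 0.875 m from the base axis. Payload 6.4 kg.
Tool frame: the origin (TCP) lies at the very end of the fingers, on their centre line; the grasp point (between the pads) lies 19 mm behind it; z points along the fingers, y is the line along which they close (so a half turn about z gives the same grasp; the last joint's range is limited). The gripper opens to 85 mm and grips with 20 to 120 N. Pads are 22 mm wide; open, the fingers measure 114 mm over their backs; the gripper's body (76 mm by 85 mm) begins 54 mm behind the grasp point. The pads swing forward as they close: fully open they stand 13 mm farther back than shut.
Start: joints at [-1.543, 0.181, 1.607, -0, 1.354, -0.206], TCP at [0.133, -0.559, 0.231] pointing down, gripper open.
Joint ranges: [-2.99, 2.99], [-0.89, 2.07], [0.3, 2.58], [-1.14, 4.28], [0, 2.63], [-3.12, 3.12]. Speed limits (rad/s): [2.57, 2.57, 3.01, 3.14, 3.14, 3.14].

## Interface

Orientations are given as a unit quaternion [w, x, y, z].
In Python, from bench import ctrl, camera, calibration, order, outline_of gives the robot as it stands.
- The arm moves only by the tool move_arm, never from a script. Its argument "series" is a list that holds one entry, the list of rows, each a list of 5 numbers: the opening, from 0 (shut) to 1 (fully open), then the shift along the tool's x, y, z in mm, then the turn about the tool's z in rad. A call has exactly 10 rows; each row is the pose to reach, as a shift and turn from the pose commanded when the call began, along the tool's axes at that moment; what a row does not reach only later rows make up. A row lasts 1/12 s, in which the tool goes at most 41.7 mm and 7.16 degrees, less where a joint would pass 70% of its speed; a pose out of reach is approached as far as the arm can. A call with a gripper value outside its range is refused whole. The fingers move at their own pace and stop on an object; the grip force is fixed at half the most. Time passes only in rows, so rows that repeat a pose let the fingers close, or fill a call up. It gives the time, the measured TCP pose, the force, the opening and the grip force at its end, in the units of the state.
- ctrl.get_obs(): the state, without advancing time (a new reading comes with each control period).
- camera(name): name is "side" or "top"; returns (picture, depth): 400x640x3 uint8, blue, green, red; 400x640 float32, m along the optical axis (not along the pixel's ray), 0 where there is no reading.
- calibration(name): a dict with "intrinsics" (3x3 intrinsics, pixels), "k1" (the pictures are not rectified: a ray, as slopes to the right and down, at radius r is drawn at 1 + k1 r^2 times it, then the intrinsics apply), "rvec" (rotation vector, rad) and "tvec" (3), from world to camera coordinates, as OpenCV has them. Camera axes: x right, y down, z forward; pixel columns grow to the right and rows downward; lengths in m; the calibration is good to about 2 mm. A picture is of the moment at which its call begins. calibration takes no time and is no camera call.
- order.hand_in(): hands the job in; it is judged then, once.
Trained networks look in the newest picture that a camera, given by its name, has taken for a name from the list of things; names that differ only in an ending like _2 or _b are one class to them, and where a whole thing is asked for, a point or a joint stands for the part that bears it (a point fixed in the world has none). Each returns a list of dicts, best first, with "conf" (0 to 1); they miss things now and then, are a little off and sometimes report something else, mostly with a low value. They report only what shows in the picture. A call takes as long as a camera call.
- outline_of(target, camera): "region" (400x640 bool, what is visible of it) and "bbox" ([centre column, centre row, width, height] in pixels, round what is visible of it).
The state is a dict: "time_s": time; "q": joint angles; "dq": joint speeds; "joint_efforts": joint torques, N m; "eef_pos": TCP position; "eef_rot": TCP orientation; "wrist_force": force on the tool from outside, world axes, zero at the start; "torque": the same for the moment, N m; "opening": opening from 0.0 (shut) to 1.0 (fully open); "grasp_force": force on a finger pad.
Only numpy, scipy, OpenCV 4.12 (cv2) and the standard library are available. Lean on these libraries where they do the work, as an engineer would, in place of code of your own. Each camera call takes 0.05 s, during which the arm holds its last target. There are 200 camera calls.

## Task

Take the telescopic leg of the clothes airer by the upright tab of its cam lever and push the leg in until the mouth of its collar just meets the dark length ring clipped on the tube. Holding it there against its spring, slide the lever straight across until it is fully closed, and not before the leg is at the ring. Finish still gripping the tab with the leg at the ring and the lever closed; leave the jars, tins and mug alone.

Things in the scene. Friction and masses are not known exactly. Their poses are not given: they have to be found in the camera images.
- sliding_leg: Sliding leg: aluminium sleeve 28 mm thick, 245 mm long, rubber foot, grey collar at its mouth (64 mm across, 40 along), level in a plywood board. Origin: centre of the collar's mouth face, on the tube axis, 40 mm up. y: along the tube towards the ring; it slides only so (145 mm), +y shortens. x: across, away from the robot. A spring pushes it to -y with 4 to 5.5 N, lever closed or not.
- length_ring: Length mark: dark steel ring, 23 mm in diameter, 6 mm long, small tab on top (57 mm up), clipped on the thin bare tube (18 mm) ahead of the leg's mouth. Origin: centre of its face towards the leg, on the tube axis; axes like the leg's. The leg is at length when its mouth face lies in the plane of this face. It is no stop: the leg can be pushed past it.
- cam_lever (a joint): Cam lever: 0 = open, its steel cross plate sticks 24 mm out of the collar on the robot's side; 0.024 m = fully closed at its end stop, plate flush with the collar. It closes along the leg's +x (across the leg, away from the robot), needs about 2 N, and stays where it is left.
- lever_tab (a point): Centre of the upright black tab on the cam lever, the grip for both lever and leg, 84 mm above the surface and 20 mm behind the mouth face. The tab is 12 mm thick along the leg, 30 mm wide across it, 44 mm tall (62 to 106 mm up); the collar's top below is at 63 mm. Best pinched from above across its 12 mm, fingers closing along the leg.
- jam_jar: Bystander: jam jar with a white lid, 65 mm across, 94 mm tall, behind the leg; origin at its underside.
- mug: Bystander: plain white mug, 79 mm, 88 mm tall, to the right of the leg; origin at its underside.
- cream_tin: Bystander: low round cream tin, 90 mm across, 32 mm tall, in front on the right; origin at its underside.
- coffee_tin: Bystander: white canister with a wooden lid, 90 mm across, 120 mm tall, behind on the right; origin at its underside.

How it is judged:
By the outcome, as a careful person would: the job done as asked, in the order asked, and still so for the second after the job is handed in, while the arm keeps its last pose, push and grip.
It also fails if it takes over 34 s, if anything falls off the work surface, if the arm or the gripper's body presses on something with over 40 N, if the wrist force passes 120 N, or if a joint passes its speed limit or range.

## Working session

There is one attempt and no reset: what is moved stays moved. The work goes in short steps, Python scripts to look and compute and a tool call to move; the robot and the scene stay as the last step left them, time stands still between calls to the robot, and variables do not carry over. Pictures are saved under pics/ and viewed, at most 10 in all, crops included, and the job is handed in when it is done.

Besides the shell and the picture viewer there is one more tool, called after "Emit:" by a JSON object that holds its "fn" and its "kwargs", one argument or row to a line. move_arm: Moves the arm, as the interface text tells. Its arguments: {"type":"object","properties":{"series":{"type":"array","items":{"type":"array","items":{"type":"array","items":{"type":"number"}}}}},"required":["series"]}

```bash
mkdir -p pics; cat > h.py <<'E'
import numpy as np, cv2
from bench import ctrl, camera, calibration, order, outline_of
def pts(name, depth, mask):
    c=calibration(name);K=np.array(c["intrinsics"],float);R=cv2.Rodrigues(np.array(c["rvec"],float))[0];t=np.array(c["tvec"],float).ravel()
    m=mask&(depth>0);v,u=np.nonzero(m)
    p=np.stack([u,v],1).astype(float)[:,None]
    n=cv2.undistortPoints(p,K,np.array([c["k1"],0,0,0,0.]))[:,0]
    z=depth[m];P=np.column_stack([n*z[:,None],z])
    return (P-t)@R, np.column_stack([u,v])
E
python3 - <<'E'
from h import *
s=ctrl.get_obs();print(s["time_s"],s["eef_pos"],s["eef_rot"],s["opening"])
for n in("top","side"):
    im,d=camera(n);cv2.imwrite(f"pics/{n}0.png",im);np.save(f"{n}0.npy",d)
    for t in("sliding_leg","length_ring","lever_tab","jam_jar","mug","coffee_tin"):
        for o in outline_of(t,n)[:2]:
            P,_=pts(n,d,o["region"])
            if len(P): print(n,t,round(o["conf"],2),np.round(o["bbox"]),len(P),np.round(np.percentile(P,[3,50,97],axis=0),3).tolist())
E
```

```text
0.0 [ 0.13323495 -0.55877314  0.230384  ] [-8.88428226e-04  9.93175078e-01  1.16629609e-01  9.70780036e-05] 1.0014001583118455
top sliding_leg 0.95 [322. 203. 103.  44.] 1559 [[0.489, -0.204, 0.038], [0.524, -0.056, 0.052], [0.574, 0.03, 0.103]]
top lever_tab 0.71 [279. 204.  14.  25.] 237 [[0.503, 0.006, 0.058], [0.525, 0.017, 0.062], [0.561, 0.032, 0.106]]
top jam_jar 0.63 [271. 114.  24.  40.] 833 [[0.736, 0.006, 0.0], [0.754, 0.034, 0.09], [0.793, 0.063, 0.095]]
top mug 0.72 [421. 184.  36.  42.] 1236 [[0.528, -0.36, -0.001], [0.573, -0.329, 0.034], [0.629, -0.286, 0.087]]
top mug 0.66 [360. 116.  42.  49.] 1470 [[0.708, -0.218, 0.007], [0.739, -0.177, 0.099], [0.789, -0.139, 0.112]]
top coffee_tin 0.82 [360. 116.  40.  48.] 1519 [[0.708, -0.222, -0.002], [0.739, -0.178, 0.099], [0.792, -0.139, 0.112]]
side sliding_leg 0.73 [328. 226.  74.  73.] 1649 [[0.494, -0.191, 0.029], [0.527, 0.015, 0.053], [0.579, 0.039, 0.103]]
side length_ring 0.44 [262. 288.   9.  14.] 48 [[0.577, 0.15, 0.04], [0.583, 0.154, 0.049], [0.593, 0.157, 0.056]]
side lever_tab 0.79 [315. 235.  27.  28.] 376 [[0.508, 0.012, 0.06], [0.53, 0.025, 0.073], [0.558, 0.035, 0.105]]
side jam_jar 0.89 [208. 224.  38.  54.] 1523 [[0.738, 0.013, 0.003], [0.757, 0.055, 0.065], [0.795, 0.07, 0.094]]
side mug 0.6 [347. 161.  36.  40.] 1082 [[0.532, -0.359, 0.01], [0.566, -0.297, 0.059], [0.61, -0.283, 0.086]]
side coffee_tin 0.57 [262. 175.  40.  54.] 1630 [[0.71, -0.202, 0.006], [0.738, -0.151, 0.074], [0.784, -0.136, 0.104]]
```

```bash
python3 - <<'E'
import cv2,numpy as np
a=cv2.imread("pics/top0.png")[140:280,210:410];b=cv2.imread("pics/side0.png")[170:320,230:430]
cv2.imwrite("pics/c.png",np.hstack([cv2.resize(a,(400,300),interpolation=2),cv2.resize(b,(400,300),interpolation=2)]))
E
python3 - <<'E'
from h import *
for n,box in(("top",(230,380,160,240)),("side",(230,400,180,310))):
    d=np.load(n+"0.npy");m=np.zeros(d.shape,bool);m[box[2]:box[3],box[0]:box[1]]=1
    P,u=pts(n,d,m)
    k=(P[:,2]>.068)&(P[:,2]<.115)&(abs(P[:,0]-.53)<.07)&(abs(P[:,1]-.02)<.05)
    print(n,"tab",k.sum(),np.round(np.percentile(P[k],[2,50,98],axis=0),4).tolist())
    # sleeve axis
    k=(P[:,2]>.046)&(P[:,2]<.060)&(P[:,1]<-.02)&(P[:,1]>-.2)&(abs(P[:,0]-.53)<.08)
    if k.sum()>20: print("sleeve fit x=a*y+b",np.polyfit(P[k,1],P[k,0],1),k.sum())
    k=(P[:,2]>.038)&(P[:,2]<.062)&(P[:,1]>.045)&(P[:,1]<.2)&(abs(P[:,0]-.56)<.08)
    if k.sum()>20:
        print("tube fit",np.polyfit(P[k,1],P[k,0],1),k.sum())
        k&=P[:,2]>.0515; print("ring",np.round(P[k],3).tolist()[:40])
E
```

```text
top tab 92 [[0.5168, 0.0101, 0.0706], [0.5298, 0.017, 0.1033], [0.5444, 0.0263, 0.1073]]
sleeve fit x=a*y+b [0.25711942 0.54729303] 754
tube fit [0.249674   0.54654514] 290
ring []
side tab 239 [[0.5199, 0.0152, 0.0696], [0.5314, 0.0244, 0.0924], [0.5463, 0.0293, 0.1063]]
sleeve fit x=a*y+b [0.23260069 0.54474643] 511
tube fit [0.25176888 0.54538424] 710
ring [[0.591, 0.148, 0.054], [0.588, 0.15, 0.056], [0.59, 0.153, 0.057], [0.59, 0.151, 0.054], [0.588, 0.151, 0.055], [0.586, 0.15, 0.055], [0.584, 0.15, 0.056], [0.589, 0.155, 0.056], [0.588, 0.154, 0.056], [0.586, 0.153, 0.055], [0.585, 0.153, 0.055], [0.583, 0.152, 0.055], [0.582, 0.151, 0.055], [0.59, 0.154, 0.052], [0.587, 0.156, 0.055], [0.586, 0.154, 0.054], [0.584, 0.154, 0.055], [0.582, 0.153, 0.054], [0.588, 0.155, 0.052], [0.584, 0.155, 0.053], [0.582, 0.154, 0.052]]
```

View pics/c.png

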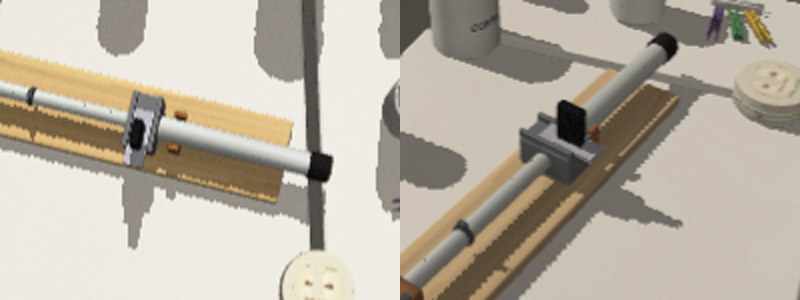

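The top view shows the leg running along y, the lever plate sticking out at about (274, 205) and the ring at (226, 185). The side view shows the ring at about (261, 285) and the tab at (315, 232).

```bash
cat >> h.py <<'E'
U=np.array([.243,.970,0]);V=np.array([.970,-.243,0])
def tool(p):  # world displacement in current tool axes (mm)
    from scipy.spatial.transform import Rotation as R
    s=ctrl.get_obs();q=s["eef_rot"];r=R.from_quat([q[1],q[2],q[3],q[0]])
    return r.inv().apply(np.array(p)-s["eef_pos"])*1000, r.as_matrix()
E
python3 - <<'E'
from h import *
im=cv2.imread("pics/side0.png")
for n,box in(("top",(215,300,170,225)),("side",(250,340,200,300))):
    im=cv2.imread(f"pics/{n}0.png");d=np.load(n+"0.npy");m=np.zeros(d.shape,bool);m[box[2]:box[3],box[0]:box[1]]=1
    P,u=pts(n,d,m);g=im[u[:,1],u[:,0]].max(1);c=np.column_stack([P@V,P@U,P[:,2]])
    k=(c[:,2]>.075)&(c[:,2]<.115)&(c[:,1]<.2)
    print(n,"tab",np.round([np.percentile(c[k],q,axis=0) for q in(1,10,50,90,99)],4).tolist())
    k=(g<85)&(c[:,2]>.036)&(c[:,2]<.062)&(c[:,1]>.23)&(abs(c[:,0]-.53)<.025)
    print("ring",k.sum(),np.round(np.percentile(c[k],[2,25,50,75,98],axis=0),4).tolist() if k.sum() else "")
    k=(c[:,2]>.045)&(c[:,2]<.066)&(c[:,1]>.12)&(c[:,1]<.19)
    print("mouth prof",np.histogram(c[k,1],np.arange(.12,.192,.004))[0])
print(tool(np.array([.531,.020,.16])))
E
```

```text
top tab [[0.4961, 0.1405, 0.0769], [0.4975, 0.1411, 0.09], [0.5095, 0.1458, 0.1034], [0.5223, 0.1512, 0.1063], [0.5259, 0.1529, 0.108]]
ring 15 [[0.5219, 0.2853, 0.0445], [0.524, 0.2867, 0.0464], [0.5271, 0.2869, 0.0488], [0.5329, 0.2883, 0.0517], [0.5399, 0.2913, 0.0572]]
mouth prof [18 25 52 47 56 43 31 35 34 45 43 21  6  8  8  7  6]
side tab [[0.4984, 0.144, 0.0757], [0.4998, 0.147, 0.0793], [0.5094, 0.1537, 0.0951], [0.5224, 0.1555, 0.1051], [0.5267, 0.1565, 0.1068]]
ring 51 [[0.5218, 0.2875, 0.0396], [0.5238, 0.2898, 0.0455], [0.5276, 0.2918, 0.0488], [0.5315, 0.2929, 0.0539], [0.5381, 0.2954, 0.0558]]
mouth prof [  0   0   6  35  29  31  33  44  58  56  54 165  42   9   7   9  10]
(array([ 521.17543514, -471.42625984,   71.29100884]), array([[ 9.72782112e-01,  2.31721733e-01,  1.22580015e-05],
       [ 2.31721733e-01, -9.72782112e-01, -3.07482637e-05],
       [ 4.79932364e-06,  3.27518063e-05, -9.99999999e-01]]))
```

Emit:
{"fn": "move_arm", "kwargs": {
  "series": [
    [[1,20,-18,0,0.04],[1,48,-43,0,0.09],[1,76,-69,0,0.14],[1,104,-94,0,0.19],[1,132,-119,0,0.24],[1,160,-145,0,0.29],[1,188,-170,0,0.34],[1,216,-195,0,0.39],[1,244,-221,0,0.44],[1,272,-246,0,0.48]]
  ]
}}

```text
time_s: 1.53
eef_pos: [0.3415, -0.2554, 0.2316]
eef_rot: [0.0, 0.992, -0.124, 0.0]
wrist_force: [0.6, -0.4, -0.1]
opening: 1.002
grasp_force: 0.0
```

```bash
python3 -c "
from h import *
print(tool([.5316,.0194,.15]))"
```

```text
(array([ 116.39563981, -313.24394743,   81.54104173]), array([[ 9.69134313e-01, -2.46532468e-01,  6.52597010e-04],
       [-2.46531996e-01, -9.69134381e-01, -7.25909896e-04],
       [ 8.11414557e-04,  5.42618145e-04, -9.99999524e-01]]))
```

Emit:
{"fn": "move_arm", "kwargs": {
  "series": [
    [[1,12,-32,0,0],[1,26,-70,0,0],[1,40,-108,0,0],[1,54,-146,0,0],[1,68,-184,10,0],[1,82,-222,30,0],[1,96,-258,50,0],[1,110,-294,70,0],[1,116,-312,75,0],[1,116,-312,75,0]]
  ]
}}

```text
time_s: 2.37
eef_pos: [0.5296, 0.0213, 0.1538]
eef_rot: [-0.001, 0.993, -0.121, -0.002]
wrist_force: [-0.8, -1.4, -0.6]
opening: 1.004
grasp_force: 0.0
```

```bash
python3 -c "
from h import *
print(tool([.5316,.0194,.072]))
im,d=camera('side');cv2.imwrite('pics/s1.png',cv2.resize(im[120:320,200:440],None,fx=3,fy=3))"
```

```text
(array([ 2.68242077,  1.48202953, 81.77784622]), array([[ 0.9707717 , -0.23998617, -0.00298993],
       [-0.23998079, -0.97077547,  0.00204991],
       [-0.0033945 , -0.00127246, -0.99999343]]))
```

View pics/s1.png

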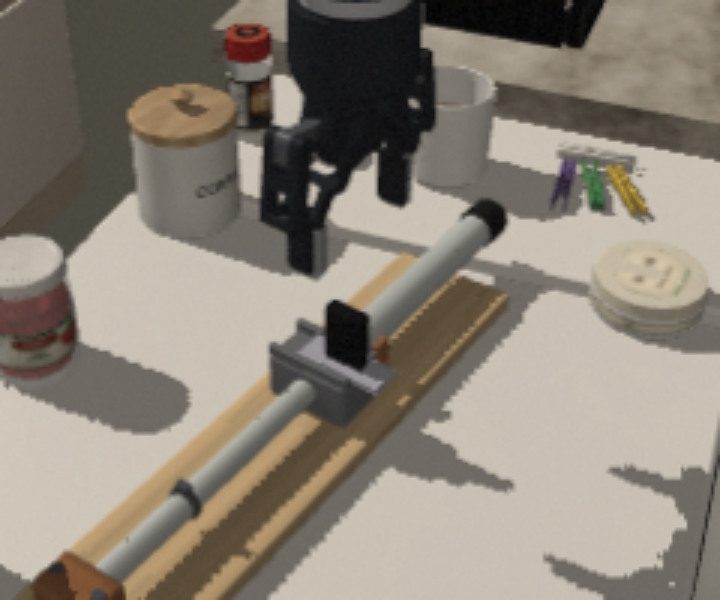

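The open gripper stands over the tab (crop 347, 335), and the ring is at crop (182, 497). I'll descend and close.

Emit:
{"fn": "move_arm", "kwargs": {
  "series": [
    [[1,2,1,25,0],[1,2,1,50,0],[1,2,1,70,0],[1,2,1,80,0],[1,2,1,80,0],[0,2,1,80,0],[0,2,1,80,0],[0,2,1,80,0],[0,2,1,80,0],[0,2,1,80,0]]
  ]
}}

```text
time_s: 3.25
eef_pos: [0.5317, 0.0157, 0.0773]
eef_rot: [0.0, 0.992, -0.123, 0.001]
wrist_force: [-0.4, -0.1, -0.4]
opening: 0.3
grasp_force: 0.0
```

```bash
python3 -c "
from h import *
s=ctrl.get_obs();p=s['eef_pos'];print(s['opening'],s['grasp_force'],s['wrist_force'],p,p@U,p@V);print(tool(p+.1185*U))"
```

```text
0.299713951728595 0.0 [-0.41013975 -0.05351007 -0.35120803] [0.53174371 0.01567839 0.07728094] 0.14442175837581425 0.5119815510992073
(array([-8.46212416e-02, -1.18496948e+02,  1.07313679e-02]), array([[ 9.69849420e-01, -2.43698692e-01,  1.74661253e-03],
       [-2.43698466e-01, -9.69850988e-01, -3.44192555e-04],
       [ 1.77783317e-03, -9.18318452e-05, -9.99998415e-01]]))
```

Emit:
{"fn": "move_arm", "kwargs": {
  "series": [
    [[0.3,0,-2,3,0],[0.25,0,-3,5,0],[0,0,-3,5,0],[0,0,-3,5,0],[0,0,-3,5,0],[0,0,-3,5,0],[0,0,-3,5,0],[0,0,-3,5,0],[0,0,-3,5,0],[0,0,-3,5,0]]
  ]
}}

```text
time_s: 4.08
eef_pos: [0.5316, 0.0193, 0.071]
eef_rot: [-0.0, 0.992, -0.123, -0.0]
wrist_force: [1.1, 4.8, -3.5]
opening: 0.131
grasp_force: 58.3
```

```bash
python3 -c "
from h import *
s=ctrl.get_obs();p=s['eef_pos'];print(s['opening'],s['grasp_force'],s['wrist_force'],p,p@U,p@V);print(tool(p+.1185*U))"
```

```text
0.13058600968499537 58.31478238105774 [ 1.06184812  4.81861099 -3.4823571 ] [0.5315664  0.01929186 0.07097154] 0.1478837356514429 0.5109314915327391
(array([-8.63365588e-02, -1.18496907e+02,  9.68898958e-02]), array([[ 9.69847213e-01, -2.43713332e-01, -4.41456872e-04],
       [-2.43712836e-01, -9.69846969e-01,  9.53515743e-04],
       [-6.60530108e-04, -8.17175880e-04, -9.99999448e-01]]))
```

Emit:
{"fn": "move_arm", "kwargs": {
  "series": [
    [[0,-0.5,-8,0,0],[0,-0.5,-22,0,0],[0,-0.5,-38,0,0],[0,-0.5,-54,0,0],[0,-0.5,-70,0,0],[0,-0.5,-86,0,0],[0,-0.5,-98,0,0],[0,-0.5,-106,0,0],[0,-0.5,-108,0,0],[0,-0.5,-108,0,0]]
  ]
}}

```text
time_s: 4.92
eef_pos: [0.5575, 0.1234, 0.071]
eef_rot: [0.001, 0.992, -0.122, -0.0]
wrist_force: [0.2, -5.1, -3.4]
opening: 0.129
grasp_force: 58.9
```

```bash
cat > m.py <<'E'
from h import *
import sys
s=ctrl.get_obs();p=s['eef_pos'];print(s['opening'],s['wrist_force'],p,"u",p@U,"v",p@V)
a=[]
for n in("top","side"):
    im,d=camera(n);np.save(n+"1.npy",d);cv2.imwrite(f"pics/{n}_{sys.argv[1]}.png",im)
    o=im[165:235,200:300] if n=="top" else im[235:305,235:335]
    a.append(cv2.resize(o,(400,280),interpolation=2))
cv2.imwrite(f"pics/m{sys.argv[1]}.png",np.hstack(a))
for n,box in(("top",(205,300,165,225)),("side",(230,340,200,310))):
    im=cv2.imread(f"pics/{n}_{sys.argv[1]}.png");d=np.load(n+"1.npy");m=np.zeros(d.shape,bool);m[box[2]:box[3],box[0]:box[1]]=1
    P,u=pts(n,d,m);g=im[u[:,1],u[:,0]].max(1);c=np.column_stack([P@V,P@U,P[:,2]])
    k=(g<85)&(c[:,2]>.036)&(c[:,2]<.060)&(c[:,1]>.277)&(abs(c[:,0]-.53)<.018)
    print(n,"ring",k.sum(),np.round(np.percentile(c[k],[2,25,50,75,98],axis=0),4)[:,1].tolist() if k.sum() else "")
    k=(c[:,2]>.045)&(c[:,2]<.066)&(c[:,1]>.22)&(c[:,1]<.31)&(abs(abs(c[:,0]-.529)-.02)<.01)
    print("collar u-hist from .26, 2mm",np.histogram(c[k,1],np.arange(.26,.31,.002))[0])
E
python3 m.py 2
```

```text
0.12894278225802852 [ 0.15477474 -5.06402515 -3.40873787] [0.55748193 0.12335579 0.07096264] u 0.25512322206971977 v 0.5107820130123655
top ring 0 
collar u-hist from .26, 2mm [0 0 0 0 0 0 0 0 0 0 0 0 0 0 0 0 0 0 0 0 0 0 0 0]
side ring 55 [0.2826, 0.289, 0.2914, 0.2926, 0.2939]
collar u-hist from .26, 2mm [11 20 16  8 22 23 73 57  2  0  0  0  0  0  0  0  1  0  0  0  0  0  0  0]
```

View pics/m2.png

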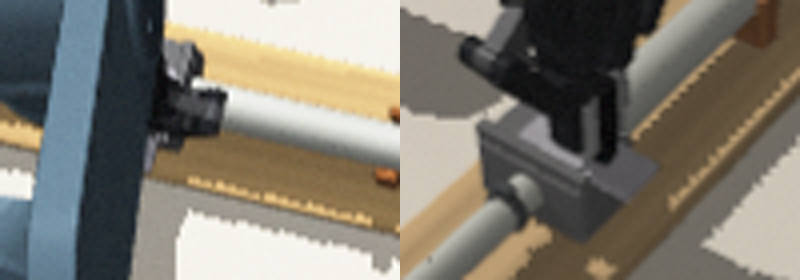

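The top view is blocked by the arm. The side view shows the mouth face short of the ring, at crop (515, 195), with a strip of bright tube between them. I'll measure the gap from intensity profiles along the tube.

```bash
cat > prof.py <<'E'
from h import *
import sys
c=calibration("side");K=np.array(c["intrinsics"],float);rv=np.array(c["rvec"],float);t=np.array(c["tvec"],float).ravel()
C=-cv2.Rodrigues(rv)[0].T@t;Z=np.array([0,0,1.])
def prof(f,r,phi,us,v0=.5295):
    g=cv2.GaussianBlur(cv2.imread(f).max(2).astype(np.float32),(0,0),.5)
    X=np.array([v0*V+u*U+.04*Z+r*(np.cos(phi)*Z+np.sin(phi)*V) for u in us])
    p=cv2.projectPoints(X,rv,t,K,np.array([c["k1"],0,0,0,0.]))[0].astype(np.float32)
    return cv2.remap(g,p[:,0,0][None],p[:,0,1][None],cv2.INTER_CUBIC)[0],p[:,0]
if __name__=="__main__":
    w=C-(.5295*V+.29*U+.04*Z);print("cam rel v,u,z",w@V,w@U,w[2])
    for f,r,a,b in((sys.argv[1],.0115,.278,.302),(sys.argv[1],.009,float(sys.argv[2]),.298)):
        us=np.arange(a,b,.001);print(f,r,"u from",a,"1mm")
        for phi in(-.6,-.3,0,.3):
            g,p=prof(f,r,phi,us);print(phi,p[0].round(),g.round().astype(int).tolist())
E
python3 prof.py pics/side0.png .160; python3 prof.py pics/side_2.png .262
```

```text
cam rel v,u,z -0.3689929012962303 0.36748994205400987 0.5710369163530185
pics/side0.png 0.0115 u from 0.278 1mm
-0.6 [270. 282.] [99, 98, 99, 99, 99, 100, 100, 100, 100, 98, 87, 73, 59, 47, 43, 44, 50, 58, 72, 87, 94, 99, 100, 99]
-0.3 [268. 281.] [121, 123, 121, 122, 124, 122, 123, 124, 122, 115, 97, 73, 54, 45, 45, 51, 63, 83, 103, 114, 122, 123, 121, 122]
0 [267. 280.] [151, 150, 149, 151, 151, 149, 143, 128, 103, 84, 67, 49, 43, 43, 46, 53, 75, 102, 122, 140, 148, 150, 150, 149]
0.3 [265. 279.] [171, 171, 173, 172, 165, 152, 128, 95, 76, 67, 59, 57, 55, 52, 54, 70, 96, 119, 141, 154, 161, 169, 173, 172]
pics/side0.png 0.009 u from 0.16 1mm
-0.6 [307. 246.] [78, 82, 83, 80, 74, 68, 65, 63, 66, 70, 77, 86, 93, 96, 98, 101, 101, 100, 101, 100, 100, 100, 100, 99, 99, 99, 99, 100, 99, 99, 99, 100, 99, 99, 100, 99, 98, 98, 99, 98, 99, 100, 99, 99, 100, 98, 98, 99, 99, 98, 99, 99, 98, 99, 100, 98, 98, 99, 98, 97, 98, 98, 97, 99, 98, 97, 99, 99, 98, 99, 99, 98, 99, 99, 99, 99, 99, 98, 98, 98, 99, 99, 99, 99, 99, 99, 99, 99, 98, 99, 99, 98, 99, 99, 99, 100, 101, 100, 100, 100, 98, 98, 99,
[... 2860 characters left out ...]
0.262 1mm
-0.6 [275. 277.] [93, 84, 73, 65, 66, 71, 78, 82, 82, 78, 72, 68, 66, 68, 75, 82, 91, 97, 99, 101, 102, 101, 101, 100, 96, 82, 68, 53, 43, 42, 47, 54, 64, 81, 92, 97]
-0.3 [274. 276.] [96, 90, 81, 72, 66, 67, 72, 78, 82, 83, 79, 73, 71, 76, 89, 101, 112, 117, 117, 117, 118, 117, 116, 116, 107, 86, 67, 50, 43, 45, 54, 67, 85, 105, 115, 118]
0 [273. 275.] [97, 93, 85, 75, 69, 66, 67, 71, 76, 78, 77, 74, 76, 90, 108, 126, 137, 139, 139, 141, 141, 136, 129, 117, 93, 70, 51, 40, 40, 45, 61, 80, 104, 127, 136, 139]
0.3 [271. 275.] [98, 93, 83, 75, 68, 66, 70, 77, 81, 81, 79, 79, 87, 109, 131, 146, 157, 159, 158, 154, 145, 127, 101, 79, 61, 51, 46, 45, 47, 57, 76, 103, 130, 147, 155, 159]
```

```bash
python3 - <<'E'
from h import *
for f in("side0.npy","side1.npy"):
    d=np.load(f);m=np.zeros(d.shape,bool);m[200:310,230:345]=1
    P,_=pts("side",d,m);c=np.column_stack([P@V-.5295,P@U,P[:,2]-.04])
    a=.168 if f=="side0.npy" else .2755
    k=(abs(c[:,0])<.029)&(c[:,2]<.019)&(c[:,2]>-.012)&(np.hypot(c[:,0],c[:,2])>.0125)&(abs(c[:,1]-a)<.008)
    q=c[k];print(f,k.sum(),np.median(q[:,1]),np.percentile(q[:,1],[10,90]))
    A=np.column_stack([q[:,0],q[:,2],np.ones(len(q))])
    for _ in range(5):
        s=np.linalg.lstsq(A,q[:,1],rcond=None)[0];r=abs(q[:,1]-A@s);g=r<.002;A,q=A[g],q[g]
    print("plane",s,len(q))
# ring end: side0 dark pts
im=cv2.imread("pics/side0.png");d=np.load("side0.npy");m=(im.max(2)<70);mm=np.zeros_like(m);mm[270:300,245:280]=1
P,_=pts("side",d,m&mm);c=np.column_stack([P@V-.5295,P@U,P[:,2]-.04]);k=np.hypot(c[:,0],c[:,2])<.019
print(k.sum(),np.sort(c[k,1]).round(4).tolist())
k=np.zeros(d.shape,bool);k[200:300,240:320]=1
P,_=pts("side",d,k);c=np.column_stack([P@V-.5295,P@U,P[:,2]-.04]);k=(c[:,1]>.19)&(c[:,1]<.27)&(np.hypot(c[:,0],c[:,2])<.014)&(c[:,2]>0)
q=c[k];print("tube",len(q),"r",np.median(np.hypot(q[:,0],q[:,2])),np.polyfit(q[:,1],q[:,0],1))
E
```

```text
side0.npy 203 0.1672833779576672 [0.16546857 0.16862778]
plane [ 0.00505293 -0.05326132  0.16760188] 179
side1.npy 220 0.27438571144913826 [0.27238469 0.27546986]
plane [ 0.01005925 -0.06292377  0.2747548 ] 199
33 [0.2887, 0.2891, 0.2892, 0.2895, 0.2897, 0.2898, 0.2901, 0.2902, 0.2903, 0.2905, 0.2911, 0.2912, 0.2915, 0.2917, 0.2917, 0.2917, 0.2918, 0.292, 0.292, 0.2921, 0.2921, 0.2922, 0.2926, 0.2927, 0.293, 0.2931, 0.2931, 0.2933, 0.2934, 0.2935, 0.2935, 0.2939, 0.294]
tube 308 r 0.007429394357729333 [ 0.00388804 -0.00105451]
```

Emit:
{"fn": "move_arm", "kwargs": {
  "series": [
    [[0,0,-2,0,0],[0,0,-5,0,0],[0,0,-8,0,0],[0,0,-9,0,0],[0,0,-9,0,0],[0,0,-9,0,0],[0,0,-9,0,0],[0,0,-9,0,0],[0,0,-9,0,0],[0,0,-9,0,0]]
  ]
}}

```text
time_s: 5.85
eef_pos: [0.5595, 0.1315, 0.071]
eef_rot: [0.0, 0.992, -0.123, -0.0]
wrist_force: [-0.2, -4.6, -5.6]
opening: 0.134
grasp_force: 58.7
```

```bash
python3 m.py 3; python3 prof.py pics/side_3.png .272; python3 - <<'E'
import cv2
cv2.imwrite("pics/z3.png",cv2.resize(cv2.imread("pics/side_3.png")[255:305,235:305],None,fx=11,fy=11,interpolation=2))
E
```

```text
0.13381737256807444 [-0.24970988 -4.61160809 -5.609357  ] [0.5595104  0.13153355 0.07097443] u 0.263548568136859 v 0.5107624330752387
top ring 0 
collar u-hist from .26, 2mm [5 2 1 1 0 0 0 0 0 0 0 0 0 0 0 0 0 0 0 0 0 0 0 0]
side ring 150 [0.2813, 0.283, 0.284, 0.2902, 0.2938]
collar u-hist from .26, 2mm [ 6  9  5  8 14 13 18 13 16 24 57 65 14  0  0  0  1  1  0  0  0  0  0  0]
cam rel v,u,z -0.3689929012962303 0.36748994205400987 0.5710369163530185
pics/side_3.png 0.0115 u from 0.278 1mm
-0.6 [270. 282.] [79, 84, 84, 79, 72, 68, 66, 68, 74, 80, 79, 70, 57, 46, 42, 44, 51, 60, 75, 90, 97, 101, 101, 100]
-0.3 [268. 281.] [70, 75, 79, 80, 78, 74, 72, 78, 91, 98, 91, 74, 56, 47, 47, 52, 63, 83, 105, 116, 123, 123, 121, 123]
0 [267. 280.] [66, 71, 77, 81, 80, 76, 73, 74, 74, 71, 63, 50, 45, 45, 46, 53, 75, 102, 124, 143, 151, 151, 151, 150]
0.3 [265. 279.] [73, 81, 86, 86, 79, 71, 66, 64, 65, 65, 62, 59, 55, 52, 55, 72, 97, 120, 143, 157, 164, 172, 176, 173]
pics/side_3.png 0.009 u from 0.272 1mm
-0.6 [271. 280.] [87, 76, 71, 70, 75, 81, 85, 83, 76, 70, 67, 66, 70, 76, 81, 76, 66, 53, 44, 42, 46, 53, 64, 82, 93, 99]
-0.3 [270. 279.] [90, 81, 74, 69, 69, 74, 80, 83, 81, 76, 71, 70, 80, 92, 96, 85, 68, 52, 45, 46, 54, 67, 86, 107, 115, 116]
0 [269. 278.] [90, 84, 75, 69, 67, 69, 73, 78, 79, 77, 75, 79, 86, 90, 83, 68, 52, 41, 41, 46, 61, 81, 105, 127, 134, 137]
0.3 [268. 278.] [92, 83, 73, 67, 67, 72, 80, 83, 81, 75, 71, 69, 68, 65, 58, 52, 48, 46, 46, 55, 75, 102, 130, 147, 155, 159]
```

View pics/z3.png

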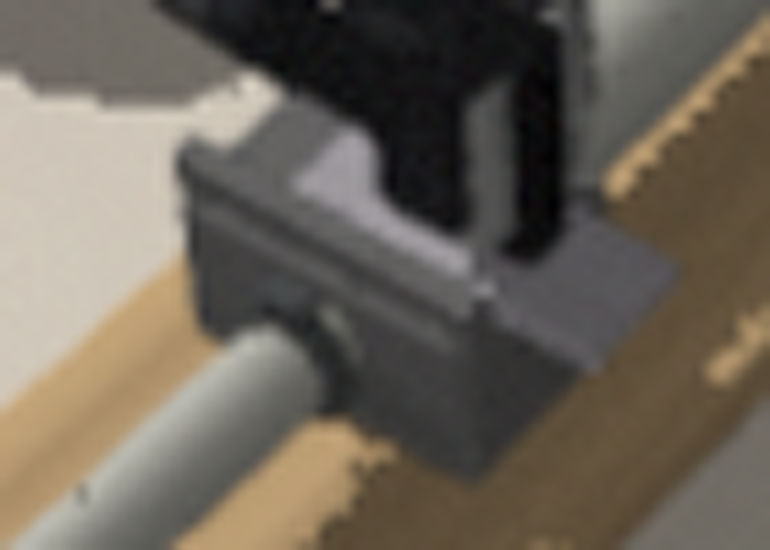

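The zoom shows the collar just short of the ring, with a thin bright tube strip left at crop (345, 330). The profiles put the gap at about 3.5 mm and the tab-based figure at about 2.8 mm, so I'll advance about 3 mm.

Emit:
{"fn": "move_arm", "kwargs": {
  "series": [
    [[0,0,-1,0,0],[0,0,-2,0,0],[0,0,-3,0,0],[0,0,-3,0,0],[0,0,-3,0,0],[0,0,-3,0,0],[0,0,-3,0,0],[0,0,-3,0,0],[0,0,-3,0,0],[0,0,-3,0,0]]
  ]
}}

```text
time_s: 6.78
eef_pos: [0.5602, 0.1345, 0.071]
eef_rot: [0.0, 0.992, -0.123, -0.0]
wrist_force: [-0.0, -5.6, -5.2]
opening: 0.136
grasp_force: 58.7
```

```bash
python3 m.py 4; python3 prof.py pics/side_4.png .276; python3 - <<'E'
import cv2
cv2.imwrite("pics/z4.png",cv2.resize(cv2.imread("pics/side_4.png")[255:305,235:305],None,fx=11,fy=11,interpolation=2))
E
```

```text
0.13591467360873483 [-0.03069278 -5.56557251 -5.19601392] [0.56024239 0.13452098 0.07097262] u 0.2666242492371697 v 0.5107465169979473
top ring 0 
collar u-hist from .26, 2mm [5 4 3 3 2 0 0 0 0 0 0 0 0 0 0 0 0 0 0 0 0 0 0 0]
side ring 145 [0.2843, 0.2857, 0.2869, 0.2902, 0.2935]
collar u-hist from .26, 2mm [ 3  5  6  7  7 13 20 14 15 12 19 25 81 40  1  0  1  0  0  0  0  0  0  0]
cam rel v,u,z -0.3689929012962303 0.36748994205400987 0.5710369163530185
pics/side_4.png 0.0115 u from 0.278 1mm
-0.6 [270. 282.] [71, 67, 70, 76, 82, 84, 80, 72, 64, 59, 54, 49, 45, 43, 42, 44, 51, 60, 75, 89, 95, 100, 101, 100]
-0.3 [268. 281.] [82, 73, 68, 71, 77, 83, 84, 79, 72, 64, 57, 51, 46, 45, 46, 52, 63, 84, 105, 116, 123, 124, 122, 123]
0 [267. 280.] [82, 73, 67, 68, 74, 79, 79, 73, 62, 52, 45, 42, 42, 44, 46, 53, 76, 103, 125, 143, 150, 151, 151, 151]
0.3 [265. 279.] [80, 71, 67, 67, 69, 70, 68, 64, 63, 63, 60, 58, 55, 52, 54, 71, 97, 120, 143, 156, 163, 172, 176, 173]
pics/side_4.png 0.009 u from 0.276 1mm
-0.6 [270. 282.] [76, 69, 67, 72, 79, 83, 83, 78, 69, 62, 57, 52, 48, 44, 42, 42, 47, 54, 65, 81, 92, 98]
-0.3 [269. 281.] [85, 76, 69, 70, 75, 81, 85, 83, 74, 68, 61, 54, 49, 45, 44, 45, 53, 67, 86, 106, 114, 116]
0 [268. 280.] [88, 77, 69, 68, 72, 79, 84, 82, 73, 63, 53, 46, 44, 43, 43, 46, 62, 82, 106, 128, 135, 139]
0.3 [266. 279.] [83, 74, 68, 69, 73, 76, 76, 70, 61, 52, 46, 45, 45, 45, 46, 55, 75, 103, 130, 146, 153, 158]
```

View pics/z4.png

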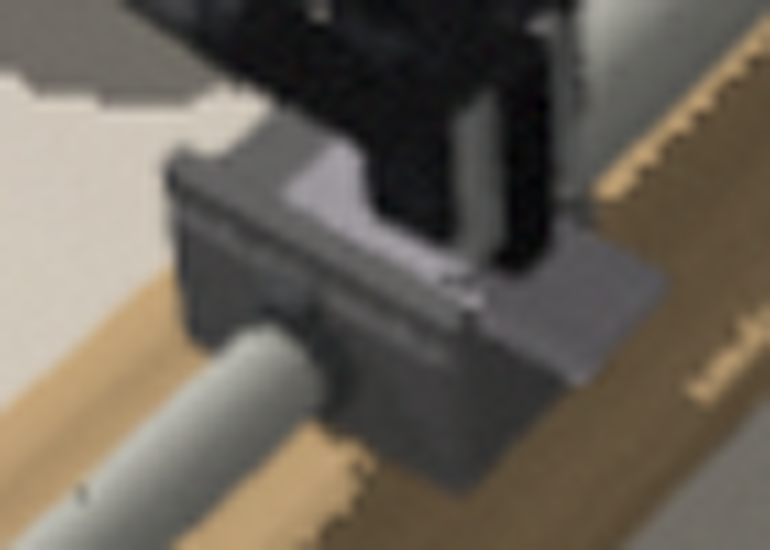

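No bright strip remains: the mouth meets the ring at crop (315, 350), within about half a millimetre. Now I'll slide the lever straight across.

Emit:
{"fn": "move_arm", "kwargs": {
  "series": [
    [[0,0,-0.3,0,0],[0,3,-0.3,0,0],[0,7,-0.3,0,0],[0,11,-0.3,0,0],[0,15,-0.3,0,0],[0,19,-0.3,0,0],[0,22,-0.3,0,0],[0,24,-0.3,0,0],[0,25,-0.3,0,0],[0,25,-0.3,0,0]]
  ]
}}

```text
time_s: 7.72
eef_pos: [0.5801, 0.13, 0.0709]
eef_rot: [0.0, 0.992, -0.123, -0.006]
wrist_force: [-18.2, -1.4, 10.0]
opening: 0.134
grasp_force: 61.2
```

```bash
python3 m.py 5;  python3 prof.py pics/side_5.png .276|tail -5;python3 - <<'E'
import cv2
cv2.imwrite("pics/z5.png",cv2.resize(cv2.imread("pics/side_5.png")[245:305,230:310],None,fx=10,fy=10,interpolation=2))
E
```

```text
0.13426065420286007 [-18.21143665  -1.44938098  10.03929227] [0.58005328 0.13004883 0.07086264] u 0.26710030802668305 v 0.5310498131466792
top ring 0 
collar u-hist from .26, 2mm [7 1 0 0 0 0 0 0 0 0 0 0 0 0 0 0 0 0 0 0 0 0 0 0]
side ring 132 [0.2852, 0.2864, 0.2877, 0.2906, 0.2944]
collar u-hist from .26, 2mm [14 13 16 13 11 19 17 20 25 19 19 25 59 59  5  1  0  0  0  0  0  1  0  0]
pics/side_5.png 0.009 u from 0.276 1mm
-0.6 [270. 282.] [77, 71, 68, 70, 75, 82, 85, 82, 74, 66, 60, 53, 48, 44, 42, 43, 48, 54, 64, 81, 92, 97]
-0.3 [269. 281.] [86, 78, 69, 69, 77, 84, 88, 85, 76, 66, 57, 50, 47, 46, 45, 46, 53, 66, 85, 106, 115, 117]
0 [268. 280.] [93, 85, 75, 71, 72, 78, 82, 80, 71, 60, 49, 43, 43, 43, 42, 45, 61, 81, 105, 127, 135, 138]
0.3 [266. 279.] [90, 80, 70, 68, 73, 78, 79, 74, 63, 53, 47, 45, 44, 45, 47, 57, 77, 104, 131, 147, 155, 160]
```

View pics/z5.png

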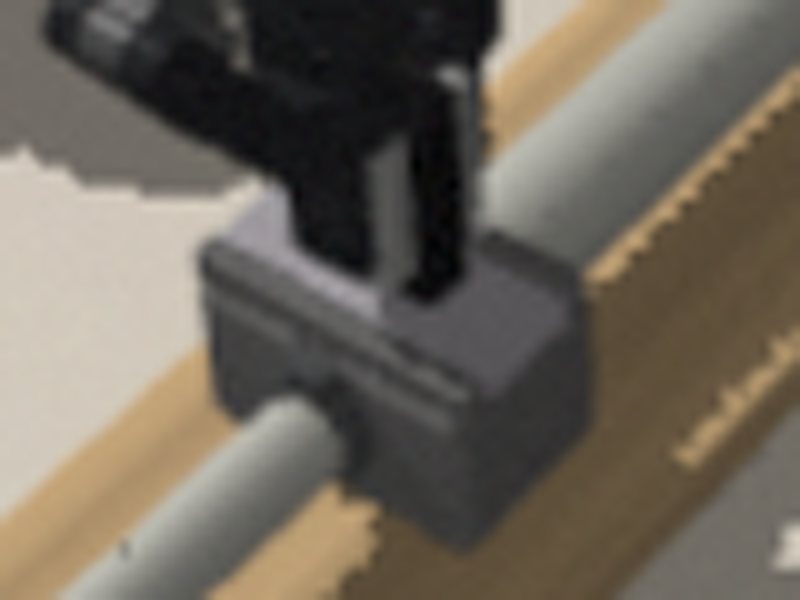

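The plate now looks nearly flush with the collar edge (crop 490, 390), but the TCP moved only 20.3 mm and the wrist reads 18 N. I'll settle, push a little more and see whether it is at the stop.

Emit:
{"fn": "move_arm", "kwargs": {
  "series": [
    [[0,0,0,0,0],[0,0,0,0,0],[0,0,0,0,0],[0,1,0,0,0],[0,2,0,0,0],[0,2,0,0,0],[0,2,0,0,0],[0,2,0,0,0],[0,2,0,0,0],[0,2,0,0,0]]
  ]
}}

```text
time_s: 8.65
eef_pos: [0.5802, 0.1303, 0.0708]
eef_rot: [0.0, 0.992, -0.122, -0.007]
wrist_force: [-25.2, 0.1, 16.0]
opening: 0.132
grasp_force: 62.0
```

```bash
python3 m.py 6; python3 - <<'E'
from h import *
# extents of cross plate / collar top along v, per time, bright plate z~.062
for f in ("side0","side_6"):
    im=cv2.imread(f"pics/{f}.png");d=np.load("side0.npy" if f=="side0" else "side1.npy")
    m=np.zeros(d.shape,bool);m[200:310,230:350]=1
    P,u=pts("side",d,m);c=np.column_stack([P@V-.5295,P@U,P[:,2]])
    a=.1675 if f=="side0" else .287
    for lo,hi in((.05,.0585),(.0585,.068)):
        k=(c[:,2]>lo)&(c[:,2]<hi)&(c[:,1]<a)&(c[:,1]>a-.038)&(abs(c[:,0])<.07)
        print(f,lo,k.sum(),np.histogram(c[k,0],np.arange(-.064,.044,.004))[0])
E
```

```text
0.131564369070927 [-25.16064947   0.09644458  15.97867055] [0.58021094 0.13027354 0.07083701] u 0.2673565960195406 v 0.531148136994843
top ring 0 
collar u-hist from .26, 2mm [8 1 0 0 0 0 0 0 0 0 0 0 0 0 0 0 0 0 0 0 0 0 0 0]
side ring 138 [0.2845, 0.2866, 0.2876, 0.2906, 0.2932]
collar u-hist from .26, 2mm [14 11 17 14 15 10 19 23 23 12 19 27 53 74  5  2  1  0  0  0  0  0  0  0]
side0 0.05 133 [ 0  0  0  0  6  3  2  1  9  5  3  4  3  4  3  5  5  2  5  5  7 19 19 15
  8  0]
side0 0.0585 342 [ 0  0  0  3 17 20 17 19 24 25 19 11 17 13 17 14 15 17 20 23 11 11 10 12
  7  0]
side_6 0.05 110 [ 0  0  0  0  0  0  0  0 31 18  5  6  3  4  5  4  5  1  3  4  6  4  5  3
  3  0]
side_6 0.0585 363 [ 0  0  0  0  0  0  0  0 19 37 34 40 35 37 25 15 14 14 11 11 10 12 18 17
 14  0]
```

A further 2 mm of command gave only 0.1 mm of motion while the force rose, so this is a firm stop. The plate edge coincides with the collar edge at v = −32 mm, so the lever is closed. I'll relax the overpush and trim the leg.

Emit:
{"fn": "move_arm", "kwargs": {
  "series": [
    [[0,-1,0.1,0,0],[0,-2,0.2,0,0],[0,-3,0.3,0,0],[0,-4,0.3,0,0],[0,-4,0.3,0,0],[0,-4,0.3,0,0],[0,-4,0.3,0,0],[0,-4,0.3,0,0],[0,-4,0.3,0,0],[0,-4,0.3,0,0]]
  ]
}}

```text
time_s: 9.58
eef_pos: [0.5798, 0.13, 0.0709]
eef_rot: [0.0, 0.992, -0.123, -0.003]
wrist_force: [-10.1, -3.2, 4.0]
opening: 0.13
grasp_force: 59.9
```

```bash
python3 m.py 7;  python3 prof.py pics/side_7.png .276|tail -5;python3 - <<'E'
import cv2
cv2.imwrite("pics/z7.png",cv2.resize(cv2.imread("pics/side_7.png")[245:305,230:310],None,fx=10,fy=10,interpolation=2))
E
```

```text
0.12991690418524568 [-10.11612303  -3.22068466   3.95477679] [0.57983939 0.12996499 0.07090883] u 0.2669670077583881 v 0.5308627127119249
top ring 0 
collar u-hist from .26, 2mm [5 1 0 0 0 0 0 0 0 0 0 0 0 0 0 0 0 0 0 0 0 0 0 0]
side ring 135 [0.2845, 0.2864, 0.2875, 0.2908, 0.2933]
collar u-hist from .26, 2mm [16 10 13 19 14 17 15 26 18 18 22 23 59 64  1  2  1  0  0  0  0  0  0  0]
pics/side_7.png 0.009 u from 0.276 1mm
-0.6 [270. 282.] [77, 70, 66, 68, 74, 79, 82, 79, 72, 66, 62, 55, 49, 45, 42, 42, 46, 53, 64, 82, 93, 98]
-0.3 [269. 281.] [87, 79, 71, 70, 76, 83, 87, 85, 75, 66, 59, 51, 47, 45, 44, 46, 54, 68, 87, 107, 115, 118]
0 [268. 280.] [92, 82, 73, 70, 73, 81, 85, 81, 71, 61, 50, 44, 41, 41, 42, 46, 62, 81, 104, 127, 135, 139]
0.3 [266. 279.] [89, 79, 70, 68, 73, 79, 80, 74, 63, 53, 47, 45, 45, 46, 48, 58, 77, 104, 132, 148, 155, 159]
```

View pics/z7.png

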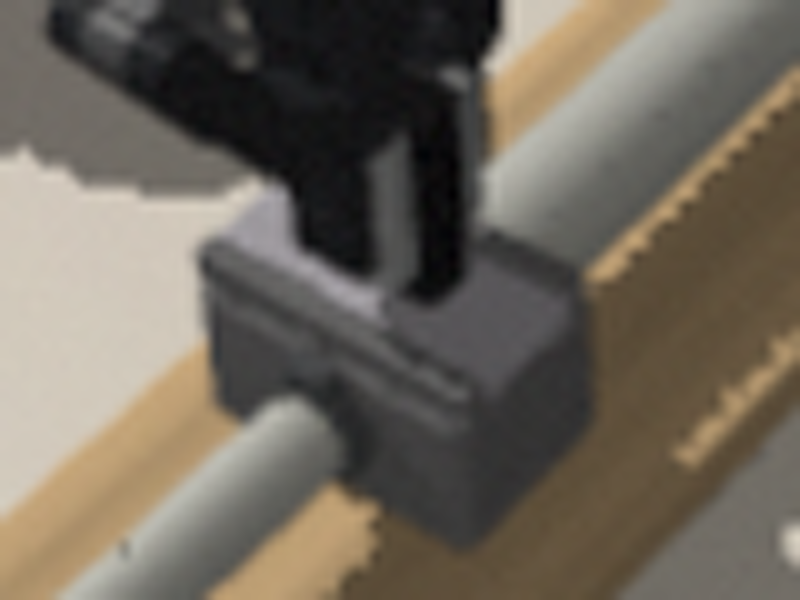

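The view shows the plate flush with the collar, the tab still gripped and the mouth at the ring (crop 330, 410).

```bash
python3 -c "
from bench import order
print(order.hand_in())"
```

```text
the job is handed in; nothing more can be done
None
```

I handed the job in at about 10 s with the tab still gripped, the leg at the ring (to about 0.5 mm by camera) and the lever closed against its stop; the lever moved about 20 mm rather than 24, seemingly because it started partly closed, and the verdict was not shown.

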